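Shake up the blue colour on the bench shaker

ROBOT

A 6-joint arm with a two-finger parallel gripper is mounted at the origin on the work surface. World frame = base frame: x ahead of the robot, y to its left, z up, the work surface at z = 0. Lengths are in mm, angles in rad, forces in N, time in s.
With the tool pointing down it reaches from about 325 to 900 mm from the base axis. Payload 6.1 kg.
Tool frame: the origin (TCP) lies at the very end of the fingers, on their centre line; the grasp point (between the pads) lies 19 mm behind it (bot.grasp_offset is the distance from the TCP to the grasp point, in mm); z points along the fingers, y is the line along which they close (so a half turn about z gives the same grasp; the last joint's range is limited). The gripper opens to 87 mm and grips with 3 to 60 N. Pads are 19 mm wide; open, the fingers measure 117 mm over their backs; the gripper's body (75 mm by 190 mm) begins 51 mm behind the grasp point.
Start: joints at [-1.408, 0.22, 1.526, -0, 1.395, -0.126], TCP at [177.994, -599.111, 222.538] pointing down, gripper open.
Joint ranges: [-2.98, 2.98], [-0.91, 2.08], [0.09, 2.57], [-1.24, 4.39], [0.2, 2.65], [-2.68, 2.68]. Speed limits (rad/s): [2.57, 2.57, 3.01, 3.14, 3.14, 3.14].

INTERFACE

Orientations are given as a unit quaternion [x, y, z, w].
In Python, from workcell import bot gives the robot as it stands.
- The arm moves only by the tool drive_tool, never from a script. Its argument "plan" is a list that holds one entry, the list of rows, each a list of 7 numbers: the turn, a rotation vector about the tool's x, y, z in degrees, then the shift along the tool's x, y, z in m, then the finger opening in m, from 0 to 0.087. In form: [[[wx, wy, wz, x, y, z, grip], ...]]. A call has 1 to 20 rows; each row is the pose to reach, as a shift and turn from the pose commanded when the call began, along the tool's axes at that moment; what a row does not reach only later rows make up. A row lasts 1/10 s, in which the tool goes at most 50 mm and 8.59 degrees, less where a joint would pass 70% of its speed; a pose out of reach is approached as far as the arm can. A call with a gripper value outside its range is refused whole. The fingers move at their own pace and stop on an object; the grip force is fixed at half the most. Time passes only in rows, so rows that repeat a pose let the fingers close. It gives the time, the measured TCP pose, the force, the opening and the grip force at its end, in the units of the state.
- bot.get_obs(): the state, without advancing time (a new reading comes with each control period).
- bot.snapshot(name): name is "side" or "top" or "wrist"; returns (picture, depth): 400x640x3 uint8, red, green, blue; 400x640 float32, mm along the optical axis (not along the pixel's ray), 0 where there is no reading.
- bot.calibration(name): a dict with "intrinsics" (3x3 intrinsics, pixels), "cam_to_world" (4x4, takes a point from camera to world coordinates). Camera axes: x right, y down, z forward; pixel columns grow to the right and rows downward; lengths in mm; the calibration is good to about 2 mm. A picture is of the moment at which its call begins: read the wrist's pose just before it. calibration takes no time and is no camera call; for the wrist camera it gives the pose at the moment of the call.
- bot.close_job(): hands the job in; it is judged then, once.
The state is a dict: "t": time; "joint_pos": joint angles; "joint_velocities": joint speeds; "tau": joint torques, N m; "tcp_pos": TCP position; "ee_rot": TCP orientation; "ft_force": force on the tool from outside, world axes, zero at the start; "torque": the same for the moment, N m; "grip_width": finger opening in mm; "gripper_force": force on a finger pad.
Only numpy, scipy, OpenCV 4.12 (cv2) and the standard library are available. Lean on these libraries where they do the work, as an engineer would, in place of code of your own. Each camera call takes 0.05 s, during which the arm holds its last target. There are 200 camera calls.

TASK

Shake up the blue colour: push the shaker's mode selector down, turn it from off (grey mark) to touch (green mark) and let it spring back up. Then take the blue flask and press it upright down into the shaker's sprung ring cradle, firmly but without ramming it, so that the ring goes most of the way down, and keep holding it pressed down: finish while still holding it there. Leave the other flasks and the mug where they are.

Things in the scene. Friction and masses are not known exactly. Their poses are not given: they have to be found in the camera images.
- shaker: Bench vortex shaker, white housing 250 mm (x) by 150 mm (y), flat top 85 mm high, blue control plate; fixed. Origin under its centre at table height; x points from the selector end (facing the robot) to the cradle end. Selector axis at x = -68 mm, cradle axis at x = +62 mm, both y = 0. A steel collar (radius 42 mm) under the cradle rises to 96 mm.
- selector_grip (a point): Middle of the upright grip bar of the black mode selector, on its vertical axis, 31 mm above the shaker's top. Bar 44 mm long, 14 mm thick, 27 mm high (top 13 mm above this point), on a round skirt of radius 23 mm whose upper face is 13 mm below this point. The bar runs along this point's x axis; the white line on it points to +x, at the mark chosen.
- selector (a joint): Angle of the selector, rad, growing clockwise from above: 0 off (grey mark, 60 degrees left of the shaker's x axis), 1.05 touch (green, straight along the shaker's x), 2.09 continuous (red, 60 degrees right). Marks lie at radius 38 mm. A pin locks it in each position (about 0.2 rad of play) unless it is pushed down at least 4 mm. Turning takes about 0.03 N m.
- selector_push (a joint): How far the selector is pushed down, m: 0 up, 0.007 fully down; spring 5 N at the top to 9 N fully down. It springs up again only when it stands within about 0.2 rad of a position.
- cradle (a joint): How far the sprung ring cradle is pressed down, m: 0 up, 0.012 against its bottom stop. Spring 5 N at the top to 14 N at the bottom; a flask's weight alone does not press it down.
- cradle_rim (a point): Centre of the mouth of the ring cradle (black rubber cup, outer radius 35 mm, mouth radius 25 mm narrowing to 20 mm, 18 mm deep), at the level of its rim, 142 mm above the table when up. z up. A seated flask has its centre about 35 mm above this point and goes down with it.
- blue_flask_center (a point): Centre of the blue closed flask, half-way up (50 mm above its foot), z along its axis to the cap. 100 mm high, about 0.17 kg: round bulb 56 mm in diameter (widest 27 mm above the foot), flat foot 32 mm wide, neck 24 mm in diameter from 54 to 72 mm, black cap 28 mm in diameter from 72 to 100 mm above the foot. Stands on the table.
- yellow_flask_center (a point): Centre of the yellow flask, same shape and size; leave it alone.
- red_flask_center (a point): Centre of the red flask, same shape and size; leave it alone.
- clay_mug: Terracotta mug, 76 mm across, 85 mm high, handle on its +y side; origin under its foot; leave it alone.
Not all that is in view belongs to the job. Leave any turquoise look-alike of the part that bears blue_flask_center alone.

How it is judged:
By the outcome, as a careful person would: the job done as asked, in the order asked, and still so for the second after the job is handed in, while the arm keeps its last pose, push and grip.
It also fails if it takes over 59 s, if anything falls off the work surface, if the arm or the gripper's body presses on something with over 40 N, if the wrist force passes 120 N, or if a joint passes its speed limit or range.

## Working session

There is one attempt and no reset: what is moved stays moved. The work goes in short steps, Python scripts to look and compute and a tool call to move; the robot and the scene stay as the last step left them, time stands still between calls to the robot, and variables do not carry over. Pictures are saved under pics/ and viewed, at most 10 in all, crops included, and the job is handed in when it is done.

Besides the shell and the picture viewer there is one more tool, called after "Emit:" as name(argument=value, ...), one argument or row to a line, values as JSON. drive_tool: Moves the arm, as the interface text tells. Its arguments: {"type":"object","properties":{"plan":{"type":"array"}},"required":["plan"]}

```bash
mkdir -p pics; python3 - <<'E'
from workcell import bot
import cv2,numpy as np
for n in("top","side"):
    p,d=bot.snapshot(n); c=bot.calibration(n)
    np.savez(f"{n}.npz",p=p,d=d,K=c["intrinsics"],T=c["cam_to_world"])
    cv2.imwrite(f"pics/{n}.png",p[:,:,::-1])
    print(n,np.round(c["intrinsics"],1).tolist(),np.round(c["cam_to_world"],3).tolist())
print(bot.get_obs())
E
```

```text
top [[477.7, 0.0, 317.7], [0.0, 477.7, 207.1], [0.0, 0.0, 1.0]] [[-0.005, -0.989, 0.15, 335.604], [-1.0, 0.004, -0.005, -4.093], [0.004, -0.15, -0.989, 1388.265], [0.0, 0.0, 0.0, 1.0]]
side [[426.9, 0.0, 319.1], [0.0, 426.9, 196.1], [0.0, 0.0, 1.0]] [[-0.77, -0.466, 0.436, 9.579], [-0.638, 0.578, -0.508, 636.738], [-0.015, -0.669, -0.743, 1033.691], [0.0, 0.0, 0.0, 1.0]]
{'t': 0.1, 'joint_pos': array([-1.40808564e+00,  2.21143017e-01,  1.52746523e+00, -1.39432678e-05,
        1.39470817e+00, -1.26113686e-01]), 'joint_velocities': array([-3.85413712e-04, -2.94672043e-03, -2.93430464e-03, -1.19984141e-03,
       -9.40868099e-04, -9.92850873e-05]), 'tau': array([ 1.36962557e-03, -4.95942879e+01, -3.88520515e+01,  7.01085222e-02,
        5.15439617e-02, -4.94730409e-05]), 'tcp_pos': array([ 177.91030682, -598.57357769,  221.56594254]), 'ee_rot': array([ 9.89590126e-01,  1.43911919e-01, -2.26318817e-05, -8.61611683e-04]), 'ft_force': array([-0.20023805, -0.45079015, -0.17137573]), 'torque': array([-0.01692553, -0.02496498, -0.03867525]), 'gripper_force': 0.0, 'grip_width': 87.1259790987641}
```

View pics/top.png

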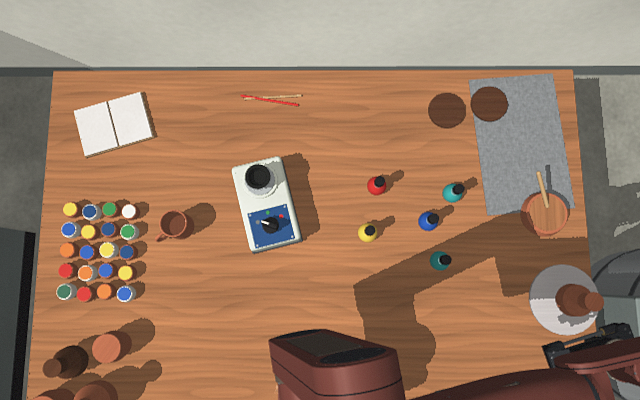

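View pics/side.png

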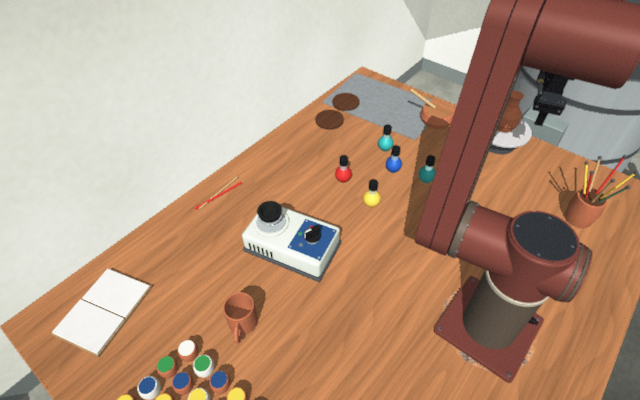

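The top view shows the blue flask near (428,221), the selector near (269,225), the cradle near (258,177), and turquoise look-alikes at (453,192) and (441,260). The side view shows the same layout.

```bash
cat > h.py <<'E'
import numpy as np,cv2
from scipy.spatial.transform import Rotation as R
def ray(K,T,uv,z):
    "pixel(s) -> world point on plane z"
    uv=np.atleast_2d(np.array(uv,float)); d=np.c_[uv,np.ones(len(uv))]@np.linalg.inv(K).T@T[:3,:3].T
    o=T[:3,3]; return o+d*((z-o[2])/d[:,2])[:,None]
def blobs(mask,amin=20):
    n,l,s,c=cv2.connectedComponentsWithStats(mask.astype(np.uint8))
    return [(c[i],s[i],l==i) for i in range(1,n) if s[i,4]>=amin]
def rel(obs,tgt):
    "world TCP target -> shift along tool axes, m"
    return R.from_quat(obs["ee_rot"]).inv().apply(np.array(tgt)-obs["tcp_pos"])/1000
E
python3 - <<'E'
from h import *
f=np.load("top.npz");p,K,T=f["p"],f["K"],f["T"]
h=cv2.cvtColor(p,cv2.COLOR_RGB2HSV);H,S,V=[h[...,i].astype(int) for i in range(3)]
W=np.zeros(V.shape,bool);W[150:260,225:310]=1
for c,s,m in blobs(W&(V<60)): 
    print("dark",c,s,[np.round(ray(K,T,c,z)[0],0) for z in(142,129)])
for c,s,m in blobs(W&(H>100)&(H<125)&(S>120)&(V>60),100):
    print("plate",c,s,ray(K,T,c,85)); pts=ray(K,T,np.argwhere(m)[:,::-1],85)[:,:2].astype(np.float32); print(cv2.minAreaRect(pts))
for c,s,m in blobs(W&(S<40)&(V>150),200):
    pts=ray(K,T,np.argwhere(m)[:,::-1],85)[:,:2].astype(np.float32); print("white",s,cv2.minAreaRect(pts))
W[:]=0;W[200:240,410:445]=1
for c,s,m in blobs(W&(H>105)&(H<130)&(S>150)&(V>60)): print("blue",c,s,ray(K,T,c,30))
for c,s,m in blobs(W&(V<50)): print("cap",c,s,ray(K,T,c,100))
E
```

```text
dark [257.4989154 176.0867679] [246 165  24  24 461] [array([609., 150., 142.]), array([611., 152., 129.])]
dark [270.82258065 224.89784946] [262 217  17  16 186] [array([478., 113., 142.]), array([479., 114., 129.])]
plate [271.26780627 226.20417854] [ 249  204   46   43 1053] [[480.6078228  117.35817516  85.        ]]
((482.6370544433594, 118.80868530273438), (96.52213287353516, 108.20049285888672), 14.123679161071777)
white [ 232  156   68   95 2227] ((546.2511596679688, 135.73941040039062), (241.6352081298828, 140.22708129882812), 14.226875305175781)
blue [425.97058824 221.8       ] [419 212  19  18 170] [[ 497.39679409 -320.42998122   30.        ]]
cap [433.         218.13157895] [428 214  11  10  76] [[ 499.01777174 -323.65983593  100.        ]]
```

Emit:
drive_tool(
  plan=[
    [[0,0,-58,0.494,-0.601,-0.06,0.06],[0,0,-58,0.494,-0.601,-0.06,0.06],[0,0,-58,0.494,-0.601,-0.06,0.06],[0,0,-58,0.494,-0.601,-0.06,0.06],[0,0,-58,0.494,-0.601,-0.06,0.06],[0,0,-58,0.494,-0.601,-0.06,0.06],[0,0,-58,0.494,-0.601,-0.06,0.06],[0,0,-58,0.494,-0.601,-0.06,0.06],[0,0,-58,0.494,-0.601,-0.06,0.06],[0,0,-58,0.494,-0.601,-0.06,0.06],[0,0,-58,0.494,-0.601,-0.06,0.06],[0,0,-58,0.494,-0.601,-0.06,0.06],[0,0,-58,0.494,-0.601,-0.06,0.06],[0,0,-58,0.494,-0.601,-0.06,0.06],[0,0,-58,0.494,-0.601,-0.06,0.06],[0,0,-58,0.494,-0.601,-0.06,0.06],[0,0,-58,0.494,-0.601,-0.06,0.06],[0,0,-58,0.494,-0.601,-0.06,0.06],[0,0,-58,0.494,-0.601,-0.06,0.06],[0,0,-58,0.494,-0.601,-0.06,0.06]],
  ],
)

```text
t: 2.1
tcp_pos: [480.1, 116.5, 282.4]
ee_rot: [0.796, 0.605, -0.0, 0.0]
ft_force: [-0.7, 0.9, -0.2]
grip_width: 60.2
gripper_force: 0.0
```

```bash
python3 - <<'E'
from h import *
from workcell import bot
o=bot.get_obs();c=bot.calibration("wrist");p,d=bot.snapshot("wrist")
np.savez("w1.npz",p=p,d=d,K=c["intrinsics"],T=c["cam_to_world"]);cv2.imwrite("pics/w1.png",p[:,:,::-1])
print(o["t"],o["tcp_pos"],o["ee_rot"],o["joint_pos"],o["grip_width"]);print(np.round(c["cam_to_world"],3))
E
```

```text
2.1 [480.05668457 116.53628537 282.4000536 ] [ 7.96276818e-01  6.04932386e-01 -1.91380286e-04  1.48167775e-05] [ 7.85227506e-02 -1.32262128e-01  1.77944438e+00 -2.32525566e-04
  1.49471639e+00  3.49974854e-01] 60.22600123691118
[[ 9.63000e-01 -2.55000e-01 -8.20000e-02  5.03028e+02]
 [-2.68000e-01 -9.17000e-01 -2.94000e-01  1.97096e+02]
 [ 0.00000e+00  3.05000e-01 -9.52000e-01  4.46090e+02]
 [ 0.00000e+00  0.00000e+00  0.00000e+00  1.00000e+00]]
```

View pics/w1.png

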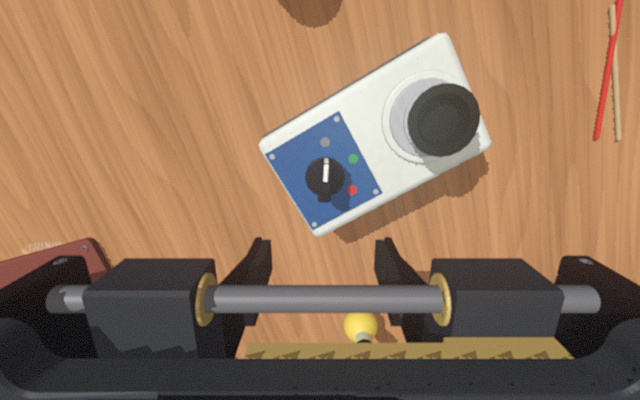

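The wrist view shows the selector at (325,177) with its white line toward the grey mark (325,142), the green mark at (353,159) and the red at (352,190). The cradle rim is near (443,120).

```bash
python3 - <<'E'
from h import *
f=np.load("w1.npz");p,K,T,d=f["p"],f["K"],f["T"],f["d"]
h=cv2.cvtColor(p,cv2.COLOR_RGB2HSV);H,S,V=[h[...,i].astype(int) for i in range(3)]
W=np.zeros(V.shape,bool);W[20:238,255:500]=1
Wn=W.copy();Wn[:,370:]=0
for c,s,m in blobs(W&(V<75),300): 
    z=142 if c[0]>380 else 103
    pts=ray(K,T,np.argwhere(m)[:,::-1],z)[:,:2].astype(np.float32)
    hull=cv2.convexHull(pts); print("dark",c,s[:4],z,pts.mean(0),cv2.minEnclosingCircle(hull),cv2.fitEllipse(hull))
for name,m in dict(green=(H>45)&(H<85)&(S>100),red=((H<8)|(H>172))&(S>150)).items():
    for c,s,mm in blobs(W&m&(np.indices(V.shape)[1]<380),15): print(name,c,s[4],ray(K,T,c,85)[0])
for c,s,m in blobs(Wn&(S<60)&(V>100)&(np.indices(V.shape)[1]>300)&(np.indices(V.shape)[1]<345),10):
    pts=ray(K,T,np.argwhere(m)[:,::-1],129 if c[1]>150 else 85)[:,:2].astype(np.float32); print("grey/white",c,s[4],pts.mean(0),cv2.minAreaRect(pts))
m=Wn&(H>100)&(H<125)&(S>120)
c,s,m=max(blobs(m),key=lambda b:b[1][4]); print("plate",cv2.minAreaRect(ray(K,T,np.argwhere(m)[:,::-1],85)[:,:2].astype(np.float32)))
u,v=443,120; print("depth z at selector/cradle:",d[177,325],d[120,443])
E
```

```text
dark [454.47127104 121.46778874] [421  91  58  65] 142 [619.67566 146.2702 ] ((614.806884765625, 146.54824829101562), 31.470659255981445) ((614.2243041992188, 147.45472717285156), (55.095191955566406, 62.509490966796875), 154.25921630859375)
dark [324.84764826 179.74437628] [306 158  39  44] 103 [482.7863  115.16746] ((482.4269104003906, 115.11563110351562), 25.399133682250977) ((482.92376708984375, 115.57373046875), (42.38005828857422, 50.533748626708984), 161.5574951171875)
green [352.60655738 158.47540984] 61 [520.07815394 127.01789468  85.        ]
red [351.8        189.55555556] 45 [510.0404778   90.41212968  85.        ]
grey/white [323.61804827 110.21825813] 953 [501.655  188.6177] ((499.969482421875, 188.86383056640625), (36.3994140625, 58.880313873291016), 88.45928955078125)
grey/white [336.33333333 118.5       ] 30 [513.23175 176.15108] ((513.407958984375, 176.09805297851562), (5.473605155944824, 5.687246322631836), 74.44924926757812)
grey/white [324.68918919 141.60810811] 74 [493.6459 154.7457] ((493.67108154296875, 154.56195068359375), (9.772055625915527, 10.604499816894531), 29.65391731262207)
grey/white [325.49342105 169.78289474] 152 [487.83096 131.55887] ((488.00164794921875, 131.69766235351562), (26.709444046020508, 6.65722131729126), 70.6826171875)
grey/white [326.89030612 225.20153061] 392 [472.74106   71.013176] ((468.2962646484375, 73.20611572265625), (28.1104793548584, 47.57506561279297), 73.03328704833984)
grey/white [313.90909091 223.90909091] 22 [459.3568    76.372116] ((459.42047119140625, 76.23918151855469), (4.7718329429626465, 4.427301406860352), 74.0698471069336)
plate ((470.5714416503906, 108.14892578125), (66.71168518066406, 94.5245361328125), 13.649503707885742)
depth z at selector/cradle: 323.07016 310.21118
```

Emit:
drive_tool(
  plan=[
    [[0,0,0,0.0025,0.003,0.05,0.04],[0,0,0,0.0025,0.003,0.1,0.04],[0,0,0,0.0025,0.003,0.14,0.04],[0,0,0,0.0025,0.003,0.165,0.04],[0,0,0,0.0025,0.003,0.173,0.04],[0,0,0,0.0025,0.003,0.175,0.04],[0,0,0,0.0025,0.003,0.175,0.04],[0,0,0,0.0025,0.003,0.175,0.0],[0,0,0,0.0025,0.003,0.175,0.0],[0,0,0,0.0025,0.003,0.175,0.0],[0,0,0,0.0025,0.003,0.175,0.0],[0,0,0,0.0025,0.003,0.175,0.0],[0,0,0,0.0025,0.003,0.175,0.0]],
  ],
)

```text
t: 3.45
tcp_pos: [483.3, 119.5, 107.7]
ee_rot: [0.796, 0.606, -0.001, -0.0]
ft_force: [-4.8, 0.5, 4.3]
grip_width: 13.7
gripper_force: 29.9
```

Emit:
drive_tool(
  plan=[
    [[0,0,0,0,0,0.002,0.0],[0,0,0,0,0,0.004,0.0],[0,0,0,0,0,0.006,0.0],[0,0,0,0,0,0.007,0.0],[0,0,0,0,0,0.007,0.0],[0,0,0,0,0,0.007,0.0]],
  ],
)

```text
t: 4.05
tcp_pos: [483.4, 119.5, 101.2]
ee_rot: [0.796, 0.606, -0.001, -0.0]
ft_force: [-7.8, -0.5, 10.1]
grip_width: 13.7
gripper_force: 29.9
```

Emit:
drive_tool(
  plan=[
    [[0,0,6,0,0,0,0.0],[0,0,12,0,0,0,0.0],[0,0,18,0,0,0,0.0],[0,0,24,0,0,0,0.0],[0,0,30,0,0,0,0.0],[0,0,36,0,0,0,0.0],[0,0,42,0,0,0,0.0],[0,0,48,0,0,0,0.0],[0,0,54,0,0,0,0.0],[0,0,58,0,0,0,0.0],[0,0,60.5,0,0,0,0.0],[0,0,60.5,0,0,0,0.0],[0,0,60.5,0,0,0,0.0]],
  ],
)

```text
t: 5.35
tcp_pos: [483.6, 119.1, 101.2]
ee_rot: [0.992, 0.122, -0.0, 0.0]
ft_force: [-5.7, -0.6, 8.8]
grip_width: 13.6
gripper_force: 29.9
```

Emit:
drive_tool(
  plan=[
    [[0,0,0,0,0,-0.002,0.0],[0,0,0,0,0,-0.004,0.0],[0,0,0,0,0,-0.006,0.0],[0,0,0,0,0,-0.007,0.0],[0,0,0,0,0,-0.007,0.0],[0,0,0,0,0,-0.007,0.04],[0,0,0,0,0,-0.007,0.04],[0,0,0,0,0,-0.007,0.04],[0,0,0,0,0,-0.007,0.04],[0,0,0,0,0,-0.03,0.04],[0,0,0,0,0,-0.08,0.06],[0,0,0,0,0,-0.13,0.06],[0,0,0,0,0,-0.18,0.06],[0,0,0,0,0,-0.18,0.06],[0,0,0,0,0,-0.18,0.06]],
  ],
)

```text
t: 6.85
tcp_pos: [485.0, 119.4, 282.2]
ee_rot: [0.992, 0.122, 0.002, 0.0]
ft_force: [-0.1, 0.1, -0.7]
grip_width: 59.4
gripper_force: 0.0
```

```bash
python3 - <<'E'
from h import *
from workcell import bot
o=bot.get_obs();c=bot.calibration("wrist");p,d=bot.snapshot("wrist")
np.savez("w2.npz",p=p,d=d,K=c["intrinsics"],T=c["cam_to_world"]);cv2.imwrite("pics/w2.png",p[:,:,::-1])
print(o["t"],o["tcp_pos"],o["ee_rot"])
K,T=c["intrinsics"],c["cam_to_world"]
h=cv2.cvtColor(p,cv2.COLOR_RGB2HSV);H,S,V=[h[...,i].astype(int) for i in range(3)]
def inv(P):
    q=np.linalg.inv(T)@np.r_[P,1]; q=K@q[:3]; return q[:2]/q[2]
print("selector px",inv([483.6,118.1,129]),"cradle px",inv([609.7,149.8,142]))
for n,P in dict(green=[520,127,85]).items(): print(n,inv(P))
E
```

```text
6.85 [484.95729574 119.38861601 282.18669027] [9.92491813e-01 1.22294944e-01 1.98557060e-03 7.91969303e-05]
selector px [322.75075072 188.00170276] cradle px [322.60987178  51.69413478]
green [322.91667711 147.02501796]
```

View pics/w2.png

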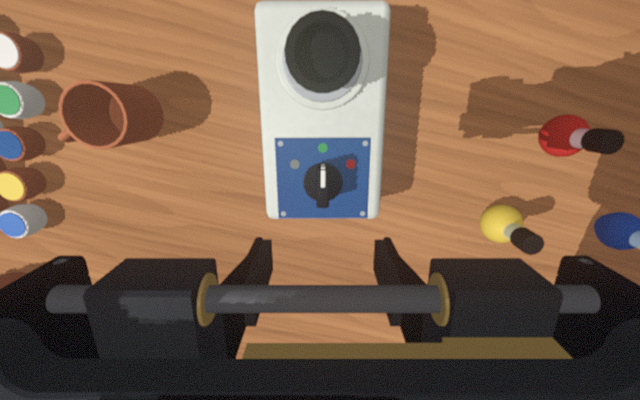

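The selector now points at the green mark (323,147) and is back up. Next, the blue flask.

Emit:
drive_tool(
  plan=[
    [[0,0,0,-0.095,0.431,0.04,0.06],[0,0,0,-0.095,0.431,0.04,0.06],[0,0,0,-0.095,0.431,0.04,0.06],[0,0,0,-0.095,0.431,0.04,0.06],[0,0,0,-0.095,0.431,0.04,0.06],[0,0,0,-0.095,0.431,0.04,0.06],[0,0,0,-0.095,0.431,0.04,0.06],[0,0,0,-0.095,0.431,0.04,0.06],[0,0,0,-0.095,0.431,0.04,0.06],[0,0,0,-0.095,0.431,0.04,0.06],[0,0,0,-0.095,0.431,0.04,0.06],[0,0,0,-0.095,0.431,0.04,0.06],[0,0,0,-0.095,0.431,0.04,0.06],[0,0,0,-0.095,0.431,0.04,0.06]],
  ],
)

```text
t: 8.3
tcp_pos: [496.7, -320.6, 240.8]
ee_rot: [0.992, 0.123, 0.0, 0.0]
ft_force: [-0.3, 1.2, 0.0]
grip_width: 60.0
gripper_force: 0.0
```

```bash
python3 - <<'E'
from h import *
from workcell import bot
o=bot.get_obs();c=bot.calibration("wrist");p,d=bot.snapshot("wrist");K,T=c["intrinsics"],c["cam_to_world"]
cv2.imwrite("pics/w3.png",p[:,:,::-1])
print(o["t"],o["tcp_pos"],o["ee_rot"],o["joint_pos"])
h=cv2.cvtColor(p,cv2.COLOR_RGB2HSV);H,S,V=[h[...,i].astype(int) for i in range(3)]
W=np.zeros(V.shape,bool);W[:240]=1
for c,s,m in blobs(W&(H>107)&(H<130)&(S>140),100): print("blue",c,s,ray(K,T,c,27)[0])
for c,s,m in blobs(W&(V<60)&(S<130),100): print("cap",c,s,ray(K,T,c,100)[0],ray(K,T,c,90)[0])
E
```

```text
8.3 [ 496.70784254 -320.62652909  240.75585525] [9.92388319e-01 1.23147900e-01 1.24061055e-04 6.23028414e-05] [-7.06609717e-01  1.28403680e-01  1.59658211e+00  1.00215070e-04
  1.41634747e+00  6.17248587e-01]
blue [313.37313433 174.44776119] [308 161  16  27 134] [ 492.88852399 -310.37878258   27.        ]
```

View pics/w3.png

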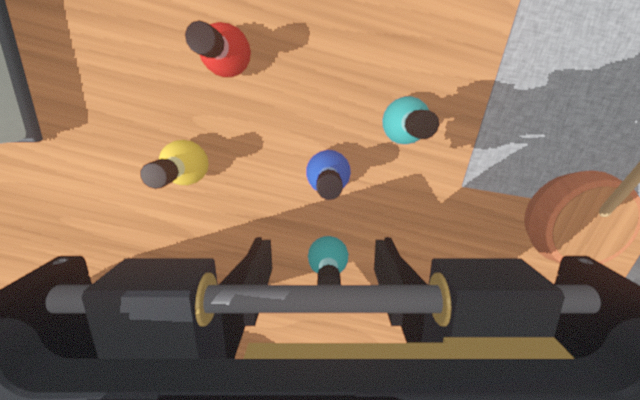

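The wrist view shows the blue bulb around (328,172) with its cap at (329,184). The dark turquoise flask is behind it at (328,256), clear of the fingers.

```bash
python3 - <<'E'
from h import *
from workcell import bot
c=bot.calibration("wrist");K,T=c["intrinsics"],c["cam_to_world"]
p=cv2.imread("pics/w3.png")[:,:,::-1]
h=cv2.cvtColor(np.ascontiguousarray(p),cv2.COLOR_RGB2HSV);H,S,V=[h[...,i].astype(int) for i in range(3)]
W=np.zeros(V.shape,bool);W[140:205,300:358]=1
b=W&(p[...,2].astype(int)>p[...,0].astype(int)+40)
for c,s,m in blobs(b,100):
    k=cv2.convexHull(np.argwhere(m)[:,::-1].astype(np.float32)); ce,r=cv2.minEnclosingCircle(k); print("blue",c,s,ce,r,ray(K,T,ce,27)[0])
for c,s,m in blobs(W&(p.max(2)<95)&~b,60):
    top=np.argwhere(m)[:,::-1]; print("cap",c,s,[ray(K,T,c,z)[0] for z in(100,90)])
E
```

```text
blue [327.05472103 166.20171674] [307 150  43  40 932] (327.77178955078125, 171.5836181640625) 21.597503662109375 [ 500.85529802 -327.18007923   27.        ]
cap [329.41695502 184.0432526 ] [317 170  26  29 578] [array([ 503.82651581, -326.97200086,  100.        ]), array([ 501.36241935, -327.82361906,   90.        ])]
```

Emit:
drive_tool(
  plan=[
    [[0,0,0,0.0025,0.0075,0.04,0.06],[0,0,0,0.0025,0.0075,0.085,0.06],[0,0,0,0.0025,0.0075,0.13,0.06],[0,0,0,0.0025,0.0075,0.16,0.06],[0,0,0,0.0025,0.0075,0.174,0.06],[0,0,0,0.0025,0.0075,0.177,0.06],[0,0,0,0.0025,0.0075,0.177,0.06],[0,0,0,0.0025,0.0075,0.177,0.02],[0,0,0,0.0025,0.0075,0.177,0.0],[0,0,0,0.0025,0.0075,0.177,0.0],[0,0,0,0.0025,0.0075,0.177,0.0],[0,0,0,0.0025,0.0075,0.177,0.0],[0,0,0,0.0025,0.0075,0.177,0.0]],
  ],
)

```text
t: 9.65
tcp_pos: [500.7, -328.4, 63.8]
ee_rot: [0.992, 0.122, 0.0, -0.0]
ft_force: [0.2, 1.2, 3.0]
grip_width: 26.9
gripper_force: 30.0
```

Emit:
drive_tool(
  plan=[
    [[0,0,0,0,0,-0.02,0.0],[0,0,0,0,0,-0.06,0.0],[0,0,0,0,0,-0.105,0.0],[0,0,0,0,0,-0.15,0.0],[0,0,0,0,0,-0.185,0.0],[0,0,0,0.011,-0.022,-0.2,0.0],[0,0,0,0.029,-0.057,-0.2,0.0],[0,0,0,0.049,-0.096,-0.2,0.0],[0,0,0,0.069,-0.136,-0.2,0.0],[0,0,0,0.089,-0.175,-0.2,0.0],[0,0,0,0.109,-0.214,-0.2,0.0],[0,0,0,0.129,-0.254,-0.2,0.0],[0,0,0,0.149,-0.293,-0.2,0.0],[0,0,0,0.169,-0.332,-0.2,0.0],[0,0,0,0.189,-0.372,-0.2,0.0],[0,0,0,0.204,-0.402,-0.2,0.0],[0,0,0,0.215,-0.424,-0.2,0.0],[0,0,0,0.222,-0.437,-0.2,0.0],[0,0,0,0.222,-0.437,-0.2,0.0],[0,0,0,0.222,-0.437,-0.2,0.0]],
  ],
)

```text
t: 11.65
tcp_pos: [609.7, 148.5, 263.1]
ee_rot: [0.992, 0.122, -0.001, 0.0]
ft_force: [0.0, 0.1, -1.4]
grip_width: 27.2
gripper_force: 30.0
```

```bash
python3 - <<'E'
from h import *
from workcell import bot
o=bot.get_obs();c=bot.calibration("wrist");K,T=c["intrinsics"],c["cam_to_world"];p,d=bot.snapshot("wrist")
q,_=bot.snapshot("side")
cs=bot.calibration("side");g=np.linalg.inv(cs["cam_to_world"])@[609.7,149.8,180,1];u=cs["intrinsics"]@g[:3];u=(u/u[2]).astype(int);print(u)
crop=cv2.resize(q[u[1]-75:u[1]+75,u[0]-100:u[0]+100],(800,600),interpolation=cv2.INTER_CUBIC)
cv2.imwrite("pics/w4.png",np.vstack([cv2.resize(p,(480,300)),cv2.resize(crop,(480,300))])[:,:,::-1])
print(o["t"],o["tcp_pos"],o["ee_rot"],o["grip_width"],o["ft_force"])
E
```

```text
[267 199   1]
11.65 [609.70478659 148.45107379 263.07446182] [ 9.92495039e-01  1.22283208e-01 -5.08901728e-04  3.93889896e-04] 27.249567534150422 [ 0.02683144  0.11839384 -1.43778232]
```

View pics/w4.png

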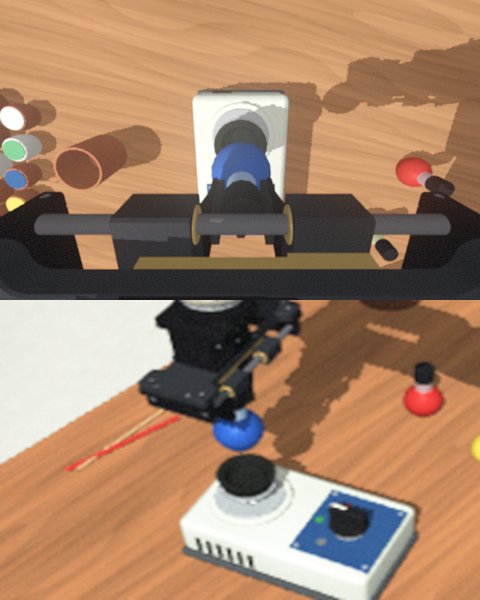

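The flask is held upright over the cradle: bulb at (241,170), cup at (241,133), and the selector is still on green. Lowering to just above the seat.

Emit:
drive_tool(
  plan=[
    [[0,0,0,0,-0.001,0.01,0.0],[0,0,0,0,-0.001,0.025,0.0],[0,0,0,0,-0.001,0.038,0.0],[0,0,0,0,-0.001,0.046,0.0],[0,0,0,0,-0.001,0.051,0.0],[0,0,0,0,-0.001,0.055,0.0],[0,0,0,0,-0.001,0.059,0.0],[0,0,0,0,-0.001,0.063,0.0],[0,0,0,0,-0.001,0.066,0.0],[0,0,0,0,-0.001,0.068,0.0],[0,0,0,0,-0.001,0.068,0.0],[0,0,0,0,-0.001,0.068,0.0]],
  ],
)

```text
t: 12.95
tcp_pos: [609.7, 150.3, 195.7]
ee_rot: [0.992, 0.122, 0.0, -0.0]
ft_force: [0.0, -0.1, -1.7]
grip_width: 27.1
gripper_force: 30.0
```

Emit:
drive_tool(
  plan=[
    [[0,0,0,0,0,0.002,0.0],[0,0,0,0,0,0.003,0.0],[0,0,0,0,0,0.004,0.0],[0,0,0,0,0,0.005,0.0],[0,0,0,0,0,0.006,0.0],[0,0,0,0,0,0.007,0.0],[0,0,0,0,0,0.008,0.0],[0,0,0,0,0,0.008,0.0],[0,0,0,0,0,0.008,0.0]],
  ],
)

```text
t: 13.85
tcp_pos: [609.8, 150.1, 187.8]
ee_rot: [0.992, 0.122, 0.0, 0.0]
ft_force: [-2.2, -2.1, 4.0]
grip_width: 27.0
gripper_force: 30.0
```

Emit:
drive_tool(
  plan=[
    [[0,0,0,0,0,0.001,0.0],[0,0,0,0,0,0.002,0.0],[0,0,0,0,0,0.003,0.0],[0,0,0,0,0,0.004,0.0],[0,0,0,0,0,0.005,0.0],[0,0,0,0,0,0.006,0.0],[0,0,0,0,0,0.007,0.0],[0,0,0,0,0,0.008,0.0],[0,0,0,0,0,0.008,0.0],[0,0,0,0,0,0.008,0.0],[0,0,0,0,0,0.008,0.0]],
  ],
)

```text
t: 14.95
tcp_pos: [610.1, 150.2, 180.8]
ee_rot: [0.992, 0.122, 0.001, 0.0]
ft_force: [-3.7, -2.2, 8.8]
grip_width: 27.1
gripper_force: 30.0
```

Emit:
drive_tool(
  plan=[
    [[0,0,0,0,0,0.001,0.0],[0,0,0,0,0,0.002,0.0],[0,0,0,0,0,0.003,0.0],[0,0,0,0,0,0.003,0.0],[0,0,0,0,0,0.003,0.0],[0,0,0,0,0,0.003,0.0],[0,0,0,0,0,0.003,0.0],[0,0,0,0,0,0.003,0.0]],
  ],
)

```text
t: 15.75
tcp_pos: [610.3, 150.2, 178.2]
ee_rot: [0.992, 0.122, 0.001, 0.0]
ft_force: [-4.0, -2.4, 10.3]
grip_width: 27.2
gripper_force: 30.0
```

```bash
python3 - <<'E'
from h import *
from workcell import bot
o=bot.get_obs();q,_=bot.snapshot("side");p,_=bot.snapshot("wrist")
crop=q[130:270,170:370]
cv2.imwrite("pics/w5.png",np.vstack([cv2.resize(p,(480,300)),cv2.resize(crop,(480,300),interpolation=cv2.INTER_CUBIC)])[:,:,::-1])
print(o["t"],o["tcp_pos"],o["grip_width"],o["ft_force"],o["gripper_force"])
E
```

```text
15.75 [610.30435132 150.15731272 178.24805816] 27.24290584149056 [-3.96560879 -2.44972212 10.25088017] 29.992376994341612
```

View pics/w5.png

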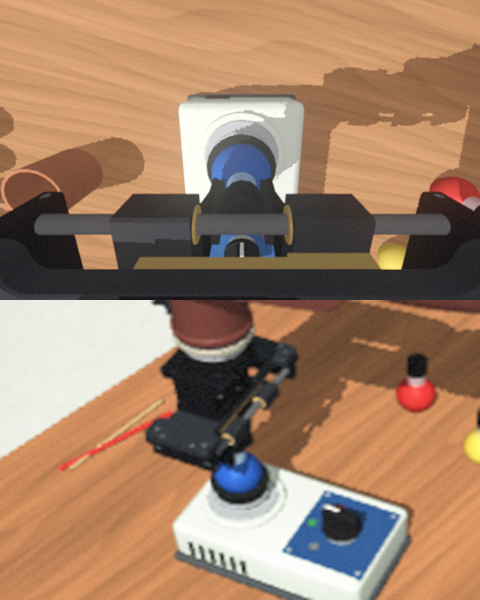

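The flask is seated upright in the cup, pressed about 10 of 12 mm with roughly 12 N. The selector is still on green.

```bash
python3 -c "
from workcell import bot
print(bot.close_job())"
```

```text
the job is handed in; nothing more can be done
None
```

I pushed down the selector, turned it to touch (green) and let it spring back up; the blue flask is held upright in the cradle, pressed an estimated 10 of 12 mm at about 12 N, and the job is handed in at about 16 s.

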